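# Photometer check with the keyed standard

### The arm

A 6-joint arm with a two-finger parallel gripper is mounted at the origin on the work surface. World frame = base frame: x ahead of the robot, y to its left, z up, the work surface at z = 0. Lengths are in m, angles in rad, forces in N, time in s.
With the tool pointing down it reaches from about 0.375 to 0.9 m from the base axis. Payload 3.1 kg.
Tool frame: the origin (TCP) lies midway between the tips of the shut fingers; the grasp point (between the pads) lies 19 mm behind it (grip_depth is the distance from the TCP to the grasp point, in m); y points along the fingers, z is the direction in which the jaws open and shut, and the axes are right-handed (so a half turn about y gives the same grasp; the last joint's range is limited). The gripper opens to 85 mm and grips with 20 to 120 N. Pads are 22 mm wide; open, the fingers measure 114 mm over their backs; the gripper's body (76 mm by 85 mm) begins 54 mm behind the grasp point. The pads swing forward as they close: fully open they stand 13 mm farther back than shut.
Start: joints at [-1.442, 0.527, 1.433, -0, 1.181, -0.178], TCP at [0.189, -0.596, 0.231] pointing down, gripper open.
Joint ranges: [-3.08, 3.08], [-0.75, 2.2], [0.22, 2.44], [-1.43, 4.57], [0, 2.65], [-2.85, 2.85]. Speed limits (rad/s): [2.79, 2.79, 3.14, 3.14, 3.14, 3.14].

### API

Orientations are given as a unit quaternion [x, y, z, w].
In Python, from station import sense, snapshot, camera_model, sign_off, grip_depth gives the robot as it stands.
- The arm moves only by the tool play_rows, never from a script. Its argument "deltas" is a list of rows, each a list of 6 numbers: the shift along the tool's x, y, z in m, then the turn, a rotation vector about the tool's x, y, z in rad. A call has 1 to 12 rows; each row is the pose to reach, as a shift and turn from the pose commanded when the call began, along the tool's axes at that moment; what a row does not reach only later rows make up. A row lasts 1/10 s, in which the tool goes at most 50 mm and 8.59 degrees, less where a joint would pass 70% of its speed; a pose out of reach is approached as far as the arm can. A call with a gripper value outside its range is refused whole. "gripper" is the finger opening in m, from 0 to 0.0854, set as the call begins (left out, the last holds). The fingers move at their own pace and stop on an object; "force" is the grip in N (left out, the last holds). Time passes only in rows, so rows that repeat a pose let the fingers close. It gives the time, the measured TCP pose, the force and the opening at its end, in the units of the state.
- sense(): the state, without advancing time (a new reading comes with each control period).
- snapshot(name): name is "scene" or "top"; returns the picture (400x640x3 uint8, red, green, blue); there is no depth.
- camera_model(name): a dict with "fx", "fy", "cx", "cy" (pixels), "camera_from_world" (4x4, takes a point from world to camera coordinates). Camera axes: x right, y up, looking along -z (the intrinsics and any distortion apply to the point x, -y, -z); pixel columns grow to the right and rows downward; lengths in m; the calibration is good to about 2 mm. A picture is of the moment at which its call begins. camera_model takes no time and is no camera call.
- sign_off(): hands the job in, once; it reports no verdict.
The state is a dict: "t": time; "q": joint angles; "qd": joint speeds; "tau": joint torques, N m; "tcp_pos": TCP position; "tool_rot": TCP orientation; "force": force on the tool from outside, world axes, zero at the start; "ft_torque": the same for the moment, N m; "finger_gap": opening from 0.0 (shut) to 1.0 (fully open).
Only numpy, scipy, OpenCV 4.12 (cv2) and the standard library are available. Lean on these libraries where they do the work, as an engineer would, in place of code of your own. Each camera call takes 0.05 s, during which the arm holds its last target.

### The job

Check the photometer: press its red power button fully down and let it come up again, then take the blue-handled check standard out of the case and put its shank into the round well, turning it until its key slips into the keyway. Keep pushing until its flange is fully home on the collar, against the spring plate in the well, and finish while still holding it pressed down there for the reading: do not let go. Leave the two sample vials, the bottle and the beaker where they are.

Things in the scene. Friction and masses are not known exactly. Their poses are not given: they have to be found in the camera images.
- meter: Portable photometer, beige, fixed to the bench, 270 mm long (its own x) by 100 mm wide (y). Origin: on the bench under its middle; its own x points from the keypad half (-x, 52 mm high) to the well half (+x, 70 mm high, 74 mm at the collar). Behind the well the slid-back cover reaches 77 mm high, from 27 mm beyond the well's axis on
- well (a point): Centre of the mouth of the photometer's round well, in the top face of its aluminium collar (45 mm across), 74 mm above the bench, 62 mm along the meter's +x from its origin; meter's axes. Vertical bore 26 mm across. One keyway 9.5 mm wide runs down the bore on the meter's -x side (to the keypad, at the red mark), out to 18.5 mm from the bore's axis. Spring plate 30 mm below this point at rest
- power_top (a point): Centre of the top of the red round power button (18 mm across) on the keypad; at rest 59 mm above the bench, 6 mm above the keypad. It is pressed straight down
- power (a joint): Travel of the power button, m: 0 up, 0.004 fully down. Its spring gives 1.6 N at the start and 4.8 N fully down and brings it up again
- ejector (a joint): Travel of the spring plate in the floor of the well, m: 0 at rest, 0.010 when the standard is fully home (it can go 0.0115). Its spring gives 3 N at the start and 6 N when the standard is home, so a standard that is let go is lifted 10 mm
- standard: Check standard, a keyed plug, 90 g, 75 mm tall, upright in one of the case's three holes, its foot 16 mm above the bench. Origin: centre of its foot; z up. Grey shank 24 mm across, 40 mm long, its nose tapered from 17 mm over the lowest 5 mm; grey flange 36 mm across from 40 to 45 mm up; blue handle above. Home: foot 40 mm below the well's mouth, flange on the collar, x axis along the meter's x
- std_grip (a point): Middle of the standard's blue flat handle, 60 mm above its foot on its axis; same axes as the standard. The handle is 34 mm long (own x), 14 mm thick (own y) and reaches from 45 to 75 mm above the foot; a white line marks its key end (-x)
- std_key (a point): Lower outer end of the standard's brass key, 17 mm from its axis on its own -x side, 14 mm above the foot. The key is 7 mm wide and runs up to the flange. Turned out of line with the keyway, the nose goes 14 mm into the bore and the key rides on the collar
- case: Grey case base with a blue insert, fixed, 78 mm (own x) by 198 mm (own y), 26 mm high; origin on the bench under its middle. Three holes 26.5 mm across and 10 mm deep at own y = -60, 0 and 60 mm hold the standard and two vials
- vial_a: Capped sample vial, pink, 24 mm across, 44 mm tall, standing in a hole of the case; origin at the centre of its foot. Leave alone
- vial_b: Capped sample vial, yellow, 24 mm across, 44 mm tall, standing in a hole of the case; origin at the centre of its foot. Leave alone
- bottle: White reagent bottle, 60 mm across, 125 mm tall, standing on the bench; origin at the centre of its foot. Leave alone
- beaker: Glass beaker, 66 mm across, 85 mm tall, standing on the bench; origin at the centre of its foot. Leave alone
Things that resemble listed ones, but are neither listed nor needed, are in the scene too. What is meant by the standard is not pink or turquoise, and is the larger of those in its own colour.

How it is judged:
By the outcome, as a careful person would: the job done as asked, in the order asked, and still so for the second after the job is handed in, while the arm keeps its last pose, push and grip.
It also fails if it takes over 51 s, if anything falls off the work surface, if the arm or the gripper's body presses on something with over 40 N, if the wrist force passes 120 N, or if a joint passes its speed limit or range.

## Working session

There is one attempt and no reset: what is moved stays moved. The work goes in short steps, Python scripts to look and compute and a tool call to move; the robot and the scene stay as the last step left them, time stands still between calls to the robot, and variables do not carry over. Pictures are saved under pics/ and viewed, and the job is handed in when it is done.

Besides the shell and the picture viewer there is one more tool, called after "Emit:" as name(argument=value, ...) on one line, values as JSON. play_rows: Moves the arm, as the interface text tells. Its arguments: {"type":"object","properties":{"deltas":{"type":"array"},"gripper":{"type":"number"},"force":{"type":"number"}},"required":["deltas"]}

```bash
mkdir -p pics; python3 - <<'E'
from station import *
import cv2
for n in("scene","top"):
    cv2.imwrite(f"pics/{n}0.png",snapshot(n)[:,:,::-1]); m=camera_model(n); print(n,m)
print(sense(), grip_depth if not callable(grip_depth) else grip_depth())
E
```

```text
scene {'fx': 449.660629041305, 'fy': 449.660629041305, 'cx': 312.71062621842424, 'cy': 192.90289131705546, 'camera_from_world': array([[-0.85754426,  0.51437373, -0.0061244 ,  0.47702977],
       [-0.28709119, -0.4686806 ,  0.83541435,  0.09317065],
       [ 0.4268448 ,  0.71816305,  0.54958653, -1.57725438],
       [ 0.        ,  0.        ,  0.        ,  1.        ]])}
top {'fx': 485.98473891262745, 'fy': 485.98473891262745, 'cx': 317.77846923553824, 'cy': 190.1353520673104, 'camera_from_world': array([[-8.88781929e-03, -9.99960235e-01, -7.31201562e-04,
        -7.90966981e-03],
       [ 9.81435434e-01, -8.86326262e-03,  1.91587921e-01,
        -5.37861326e-01],
       [-1.91586783e-01,  9.85171699e-04,  9.81475182e-01,
        -1.26649002e+00],
       [ 0.00000000e+00,  0.00000000e+00,  0.00000000e+00,
         1.00000000e+00]])}
{'t': 0.1, 'q': array([-1.44249775e+00,  5.28370868e-01,  1.43377199e+00, -1.33329207e-05,
        1.18139435e+00, -1.78482020e-01]), 'qd': array([ 0.00095142, -0.00110972, -0.00139653, -0.00053717,  0.0010461 ,
        0.00017151]), 'tau': array([-2.58423788e-04, -4.43306029e+01, -1.78585982e+01, -2.45389601e-04,
        3.86364263e-03, -4.81742006e-06]), 'tcp_pos': array([ 0.18869645, -0.59516272,  0.2304336 ]), 'tool_rot': array([-0.10802732,  0.69949126, -0.69811647,  0.1080531 ]), 'force': array([ 0.4623242 , -0.16646225,  0.4291108 ]), 'ft_torque': array([-0.06751664, -0.00284221,  0.00370498]), 'finger_gap': 1.0008174068085227} 0.0187
```

View pics/scene0.png

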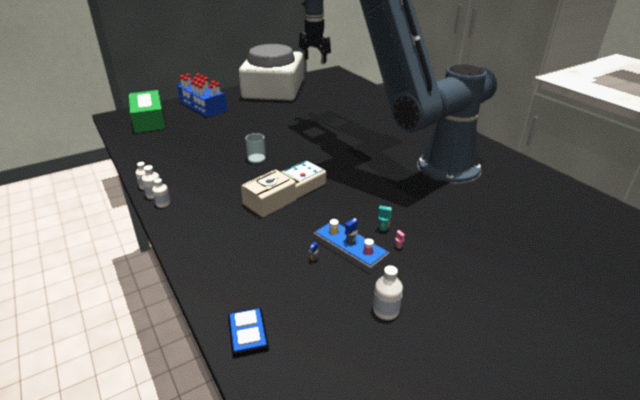

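View pics/top0.png

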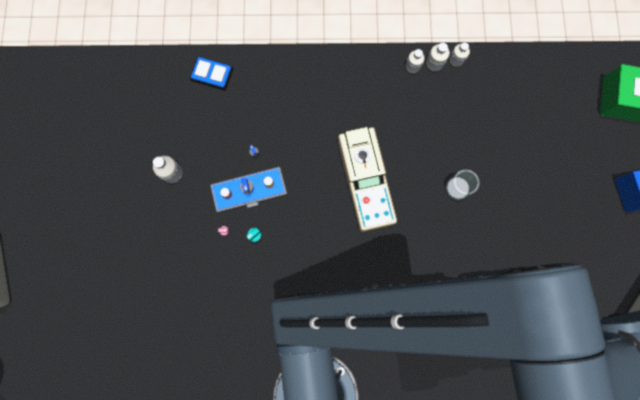

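The standard stands in the middle hole of the case (top about 246,186; scene about 351,230). The meter is at top (368,178), with its button at about (366,200). I'll enlarge both pictures to read positions more closely.

```bash
python3 - <<'E'
import cv2
t=cv2.imread("pics/top0.png");s=cv2.imread("pics/scene0.png")
def crop(im,x,y,w,h,k,n):
    c=cv2.resize(im[y:y+h,x:x+w],None,fx=k,fy=k,interpolation=cv2.INTER_CUBIC)
    for i in range(0,w,10): cv2.putText(c,str(x+i),(i*k,8),0,.3,(0,255,255),1);cv2.line(c,(i*k,10),(i*k,16),(0,255,255),1)
    for i in range(0,h,10): cv2.putText(c,str(y+i),(0,i*k+4),0,.3,(0,255,255),1);cv2.line(c,(20,i*k),(26,i*k),(0,255,255),1)
    cv2.imwrite("pics/"+n,c)
crop(t,330,120,75,115,5,"c_tm.png")
crop(t,200,140,95,80,8,"c_tc.png")
crop(s,235,150,100,70,7,"c_sm.png")
crop(s,305,200,90,72,8,"c_sc.png")
E
```

```text
(no output)
```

View pics/c_tm.png

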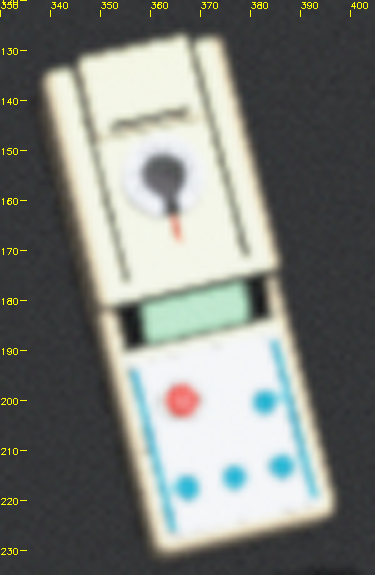

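View pics/c_tc.png

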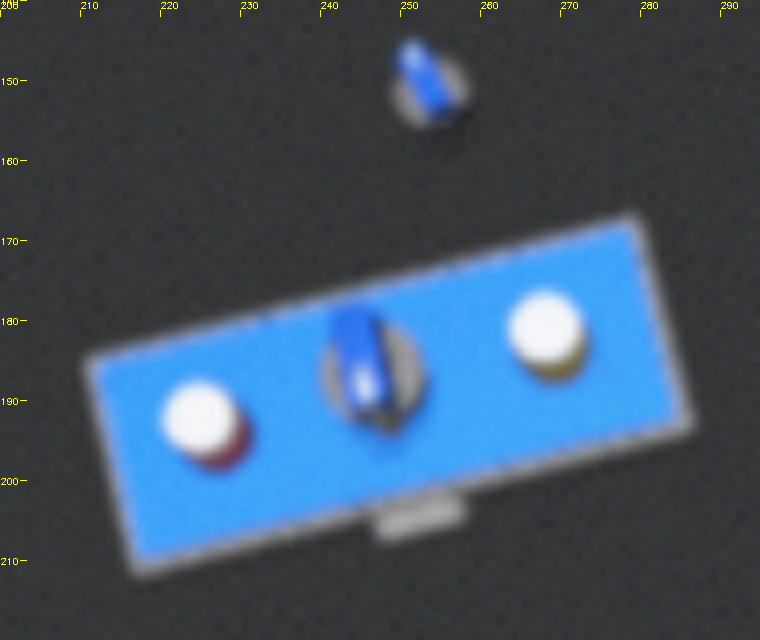

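View pics/c_sm.png

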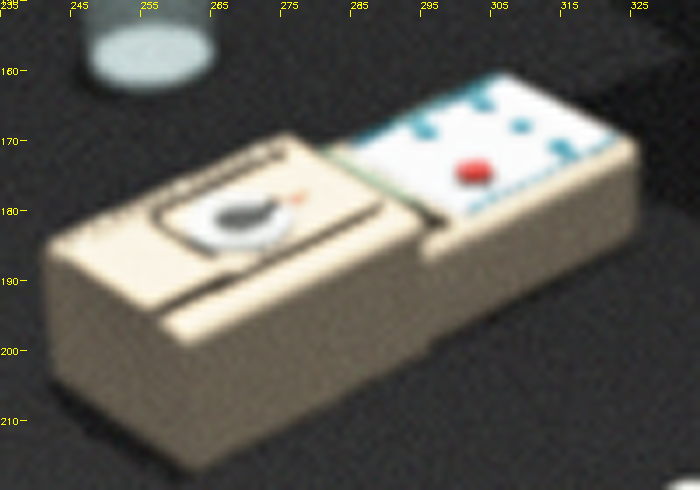

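View pics/c_sc.png

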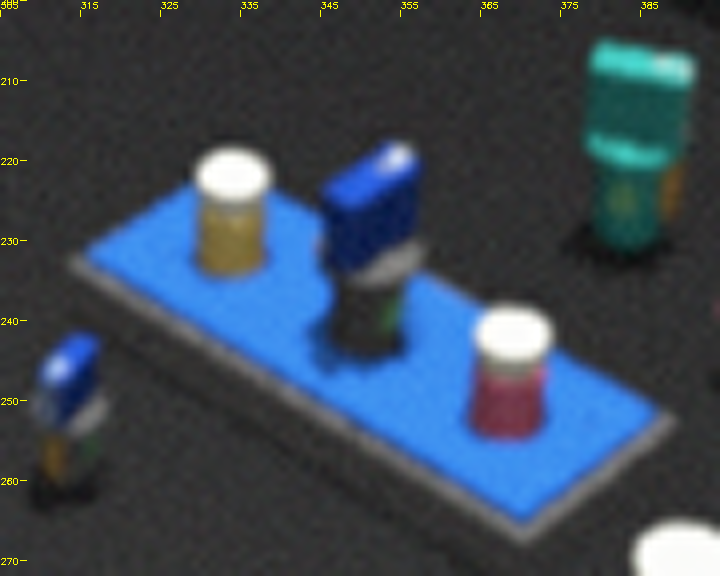

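```bash
cat > h.py <<'E'
import numpy as np
from station import *
def proj(n,P):
    m=camera_model(n);T=m["camera_from_world"];P=np.atleast_2d(P)
    c=P@T[:3,:3].T+T[:3,3]
    return np.c_[m["cx"]+m["fx"]*c[:,0]/-c[:,2], m["cy"]+m["fy"]*-c[:,1]/-c[:,2]]
def back(n,u,v,z):
    m=camera_model(n);T=m["camera_from_world"];R=T[:3,:3]
    d=R.T@np.array([(u-m["cx"])/m["fx"],-(v-m["cy"])/m["fy"],-1]);o=-R.T@T[:3,3]
    return o+d*(z-o[2])/d[2]
E
python3 - <<'E'
from h import *
from scipy.optimize import least_squares
T=lambda x,y:(330+(x+.5)/5-.5,120+(y+.5)/5-.5)
S=lambda x,y:(235+(x+.5)/7-.5,150+(y+.5)/7-.5)
TC=lambda x,y:(200+(x+.5)/8-.5,140+(y+.5)/8-.5)
SC=lambda x,y:(305+(x+.5)/8-.5,200+(y+.5)/8-.5)
obs=[("top",T(45,75),(.135,.05,.07)),("top",T(220,38),(.135,-.05,.07)),("top",T(160,550),(-.135,.05,.052)),("top",T(333,512),(-.135,-.05,.052)),
("scene",S(188,343),(.135,.05,.07)),("scene",S(48,247),(.135,-.05,.07)),("scene",S(636,150),(-.135,.05,.052)),("scene",S(505,74),(-.135,-.05,.052)),
("top",T(162,175),(.062,0,.074)),("scene",S(243,218),(.062,0,.074))]
def W(p,l):
    c,s=np.cos(p[2]),np.sin(p[2]);return np.array([p[0]+c*l[0]-s*l[1],p[1]+s*l[0]+c*l[1],l[2]])
f=lambda p:np.concatenate([proj(n,W(p,l))[0]-uv for n,uv,l in obs])
r=least_squares(f,[.57,-.1,.2],loss='soft_l1');print(r.x,np.round(f(r.x).reshape(-1,2),1).tolist())
print("well fit",W(r.x,(.062,0,.074)))
print("well",back("top",*T(162,175),.074),back("scene",*S(243,218),.074))
print("btn",back("top",*T(181,400),.059),back("scene",*S(474,170),.059))
print("std top",back("top",*TC(362,357),.091),back("scene",*SC(371,172),.091), "flange",back("top",*TC(374,372),.061))
for a,b,n,F in((( 353,310),(372,402),"top",TC),((330,195),(407,150),"scene",SC)):
    A=back(n,*F(*a),.091);B=back(n,*F(*b),.091);d=A-B;print(n,A,B,np.linalg.norm(d),np.degrees(np.arctan2(d[1],d[0])))
c=[TC(90,360),TC(637,217),TC(690,428),TC(138,572)]
C=[back("top",*x,.026) for x in c];print("case",np.mean(C,0),C)
d=C[0]-C[1];print(np.linalg.norm(d),np.degrees(np.arctan2(-d[0],d[1])))
print("vials",back("top",*TC(200,418),.060),back("top",*TC(545,328),.060))
E
```

```text
[ 0.5687454  -0.14632358  0.2157154 ] [[-0.9, -0.5], [-0.5, -0.9], [-0.9, 1.2], [0.8, 0.5], [-1.0, -0.7], [-1.4, -0.4], [1.5, -0.8], [-0.6, -0.7], [-0.0, 0.4], [0.1, 0.1]]
well fit [ 0.62930846 -0.1330527   0.074     ]
well [ 0.63034061 -0.13320598  0.074     ] [ 0.62920693 -0.13360998  0.074     ]
btn [ 0.50931771 -0.14156447  0.059     ] [ 0.5114982  -0.13820829  0.059     ]
std top [0.54787981 0.17963633 0.091     ] [0.5485262  0.18046354 0.091     ] flange [0.54895354 0.18005202 0.061     ]
top [0.56377558 0.18292659 0.091     ] [0.53272672 0.17604564 0.091     ] 0.03180218235761488 12.495745473761678
scene [0.56677916 0.1836688  0.091     ] [0.53166003 0.176798   0.091     ] 0.03578493577831494 11.069666450655737
case [0.54851578 0.17972333 0.026     ] [array([0.56127591, 0.28384045, 0.026     ]), array([0.61056623, 0.09447273, 0.026     ]), array([0.53539838, 0.07568359, 0.026     ]), array([0.48682261, 0.26489654, 0.026     ])]
0.19567746309465275 14.589720141965374
vials [0.53387151 0.23851276 0.06      ] [0.56383286 0.12263046 0.06      ]
```

The two views agree within about 3 mm. The well is at (0.630, -0.133), the button at (0.510, -0.140) and the standard at (0.548, 0.180). Meter yaw is 12.4° and standard yaw is about 12°. Next I'll work out the moves.

```bash
cat >> h.py <<'E'
from scipy.spatial.transform import Rotation as Ro
def Rtool(yaw,flip=1):
    # y down, z along flip*(object y)
    y=np.array([0,0,-1.]);z=flip*np.array([-np.sin(yaw),np.cos(yaw),0]);return np.c_[np.cross(y,z),y,z]
def delta(p0,R0,p,R):
    return np.round(R0.T@(np.array(p)-p0),4), np.round(Ro.from_matrix(R0.T@R).as_rotvec(),4)
E
python3 - <<'E'
from h import *
s=sense();R0=Ro.from_quat(s["tool_rot"]).as_matrix();print(np.round(R0,3))
p0=np.array([.189,-.596,.231])
for fl in(1,-1):
  R=Rtool(np.radians(12.3),fl); print(fl,delta(p0,R0,[.510,-.140,.1],R), delta(p0,R0,[.510,-.140,.231],R))
E
```

```text
[[-0.953 -0.     0.302]
 [-0.302  0.002 -0.953]
 [-0.    -1.    -0.002]]
1 (array([-0.4437,  0.1318, -0.3375]), array([-4.0000e-04, -3.0495e+00, -2.9000e-03])) (array([-0.4437,  0.0008, -0.3378]), array([-4.0000e-04, -3.0495e+00, -2.9000e-03]))
-1 (array([-0.4437,  0.1318, -0.3375]), array([ 0.0019,  0.0921, -0.0002])) (array([-0.4437,  0.0008, -0.3378]), array([ 0.0019,  0.0921, -0.0002]))
```

Emit:
play_rows(deltas=[[-0.016,0,-0.012,0.002,0.01,0],[-0.044,0,-0.034,0.002,0.02,0],[-0.08,0,-0.061,0.002,0.04,0],[-0.118,0,-0.09,0.002,0.05,0],[-0.156,0,-0.119,0.002,0.06,0],[-0.194,0,-0.148,0.002,0.07,0],[-0.232,0,-0.177,0.002,0.08,0],[-0.27,0,-0.206,0.002,0.092,0],[-0.308,0,-0.235,0.002,0.092,0],[-0.346,0,-0.264,0.002,0.092,0],[-0.384,0.02,-0.293,0.002,0.092,0],[-0.414,0.04,-0.315,0.002,0.092,0]], gripper=0)

```text
t: 1.3
tcp_pos: [0.4897, -0.1685, 0.1914]
tool_rot: [0.075, -0.702, 0.704, -0.077]
force: [-0.2, -0.6, -0.8]
finger_gap: 0.0
```

```bash
python3 - <<'E'
from h import *
s=sense();R0=Ro.from_quat(s["tool_rot"]).as_matrix();print(s["t"],s["tcp_pos"],s["q"],s["finger_gap"],s["force"])
print(delta(s["tcp_pos"],R0,[.510,-.140,.08],Rtool(np.radians(12.3),-1)))
E
```

```text
1.3 [ 0.48968653 -0.1684826   0.19139536] [-5.46722656e-01  4.38780053e-01  1.74394148e+00 -1.40358219e-03
  9.55446490e-01  8.09078830e-01] 0.0003321023663052644 [-0.21161588 -0.55529691 -0.84200632]
(array([-0.0258,  0.1114, -0.0238]), array([-0.0032,  0.0011, -0.0017]))
```

Emit:
play_rows(deltas=[[-0.015,0.035,-0.013,0,0,0],[-0.026,0.07,-0.024,0,0,0],[-0.026,0.1,-0.024,0,0,0],[-0.026,0.112,-0.024,0,0,0],[-0.026,0.112,-0.024,0,0,0],[-0.026,0.112,-0.024,0,0,0]])

```text
t: 1.9
tcp_pos: [0.5091, -0.1423, 0.0799]
tool_rot: [0.075, -0.702, 0.704, -0.076]
force: [0.0, 0.2, 0.7]
finger_gap: 0.002
```

```bash
cat > v.py <<'E'
import cv2,sys
from h import *
def crop(n,x,y,w,h,k,f):
    im=snapshot(n)[:,:,::-1]
    c=cv2.resize(im[y:y+h,x:x+w],None,fx=k,fy=k,interpolation=cv2.INTER_CUBIC)
    for i in range(0,w,10): cv2.putText(c,str(x+i),(i*k,8),0,.3,(0,255,255),1);cv2.line(c,(i*k,10),(i*k,16),(0,255,255),1)
    for i in range(0,h,10): cv2.putText(c,str(y+i),(0,i*k+4),0,.3,(0,255,255),1);cv2.line(c,(20,i*k),(26,i*k),(0,255,255),1)
    cv2.imwrite("pics/"+f,c)
E
python3 - <<'E'
from v import *
s=sense();R0=Ro.from_quat(s["tool_rot"]).as_matrix();print(s["t"],s["tcp_pos"],s["finger_gap"],s["force"])
print(delta(s["tcp_pos"],R0,[.510,-.140,.08],Rtool(np.radians(12.3),-1)))
crop("scene",235,110,110,80,7,"b1.png")
E
```

```text
1.9 [ 0.5090817  -0.14233842  0.07989706] 0.002087886172928684 [0.00463713 0.24246539 0.73238113]
(array([-0.0014, -0.0001, -0.0021]), array([-0.0027, -0.0005, -0.0009]))
```

View pics/b1.png

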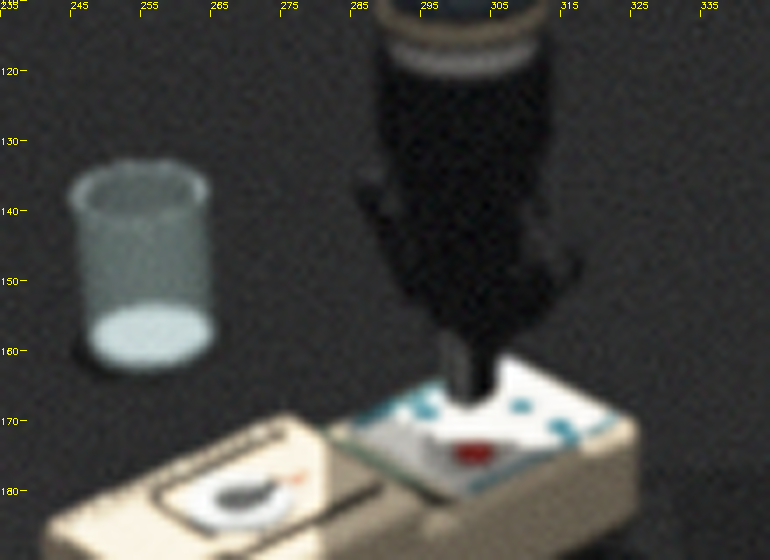

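The fingertips are centred over the red button (302,174). Descending.

Emit:
play_rows(deltas=[[-0.0014,0.006,-0.002,0,0,0],[-0.0014,0.014,-0.002,0,0,0],[-0.0014,0.019,-0.002,0,0,0],[-0.0014,0.022,-0.002,0,0,0],[-0.0014,0.023,-0.002,0,0,0],[-0.0014,0.023,-0.002,0,0,0]])

```text
t: 2.55
tcp_pos: [0.5095, -0.1395, 0.0564]
tool_rot: [0.076, -0.702, 0.704, -0.076]
force: [0.1, -0.5, 4.3]
finger_gap: -0.004
```

Emit:
play_rows(deltas=[[0,0.001,0,0,0,0],[0,0.0015,0,0,0,0],[0,0.002,0,0,0,0],[0,0.002,0,0,0,0]])

```text
t: 2.95
tcp_pos: [0.5095, -0.1395, 0.055]
tool_rot: [0.076, -0.702, 0.704, -0.076]
force: [-2.0, 0.6, 9.1]
finger_gap: -0.001
```

Emit:
play_rows(deltas=[[0,0.0005,0,0,0,0],[0,0.001,0,0,0,0],[0,0.001,0,0,0,0]])

```text
t: 3.25
tcp_pos: [0.5095, -0.1395, 0.0549]
tool_rot: [0.076, -0.702, 0.704, -0.076]
force: [-3.3, -0.0, 16.2]
finger_gap: 0.005
```

Fully down: 16 N against the stop at z = 0.055. Releasing upward, with a picture to check.

Emit:
play_rows(deltas=[[0,-0.004,0,0,0,0],[0,-0.014,0,0,0,0],[0,-0.035,0,0,0,0],[0,-0.065,0,0,0,0],[0,-0.1,0,0,0,0],[0,-0.13,0,0,0,0],[0,-0.148,0,0,0,0],[0,-0.148,0,0,0,0]])

```text
t: 4.05
tcp_pos: [0.5114, -0.14, 0.2041]
tool_rot: [0.074, -0.701, 0.705, -0.078]
force: [0.4, -0.5, -0.1]
finger_gap: -0.004
```

```bash
python3 - <<'E'
from v import *
crop("scene",235,150,100,70,7,"b2.png")
s=sense();R0=Ro.from_quat(s["tool_rot"]).as_matrix();print(s["t"],s["tcp_pos"],s["finger_gap"],s["force"])
for z in (.2,.13): print(delta(s["tcp_pos"],R0,[.5483,.180,z],Rtool(np.radians(12.3),-1)))
E
```

```text
4.1 [ 0.51025308 -0.13942944  0.20233682] 0.0040735970715702835 [-0.72861851  0.5642841  -0.1432282 ]
(array([-0.1053,  0.0014, -0.304 ]), array([-0.0039,  0.0002, -0.0027]))
(array([-0.1051,  0.0714, -0.3043]), array([-0.0039,  0.0002, -0.0027]))
```

View pics/b2.png

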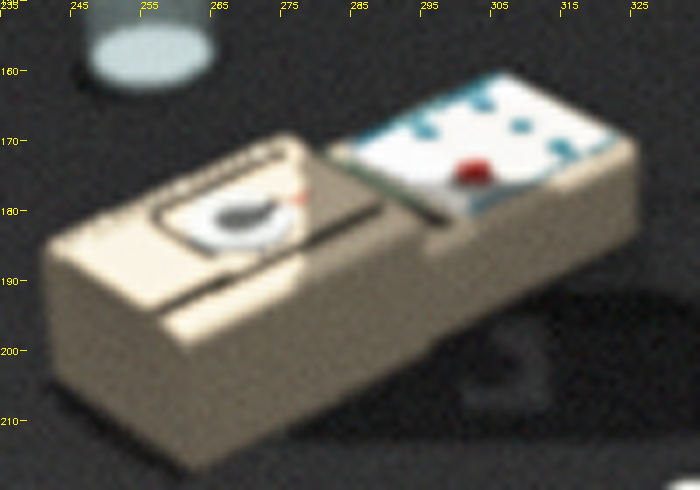

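The button is up again (302,173). Moving over the standard, gripper to 40 mm.

Emit:
play_rows(deltas=[[-0.005,0,-0.014,0,0,0],[-0.015,0,-0.042,0,0,0],[-0.029,0,-0.084,0,0,0],[-0.044,0,-0.128,0,0,0],[-0.06,0,-0.172,0,0,0],[-0.075,0,-0.216,0,0,0],[-0.089,0,-0.256,0,0,0],[-0.1,0.02,-0.289,0,0,0],[-0.105,0.05,-0.304,-0.003,0,-0.002],[-0.105,0.07,-0.304,-0.003,0,-0.002],[-0.105,0.075,-0.304,-0.003,0,-0.002],[-0.105,0.075,-0.304,-0.003,0,-0.002]], gripper=0.04, force=70)

```text
t: 5.3
tcp_pos: [0.5456, 0.1804, 0.1237]
tool_rot: [-0.078, 0.703, -0.703, 0.073]
force: [-0.7, -0.8, -0.3]
finger_gap: 0.469
```

```bash
python3 - <<'E'
from v import *
s=sense();R0=Ro.from_quat(s["tool_rot"]).as_matrix();print(s["t"],s["tcp_pos"],s["finger_gap"],s["force"],s["q"])
for z in (.09,.064): print(delta(s["tcp_pos"],R0,[.5483,.180,z],Rtool(np.radians(12.),-1)))
crop("scene",305,170,90,90,6,"g1.png");crop("top",200,140,95,80,8,"g1t.png")
E
```

```text
5.3 [0.54559803 0.18039108 0.12365502] 0.46917722086005714 [-0.6739279  -0.84434847 -0.30675479] [1.24423813e-01 6.07182703e-01 1.65109695e+00 1.24106223e-03
 8.90175756e-01 1.47931199e+00]
(array([-0.0028,  0.0336,  0.001 ]), array([0.0016, 0.0057, 0.0068]))
(array([-0.003 ,  0.0596,  0.0011]), array([0.0016, 0.0057, 0.0068]))
```

View pics/g1.png

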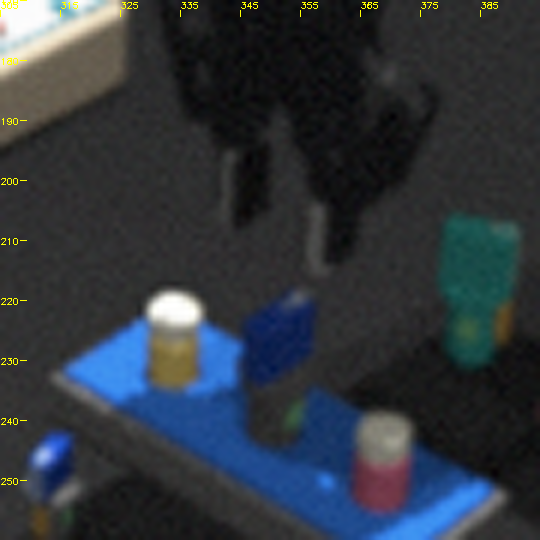

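View pics/g1t.png

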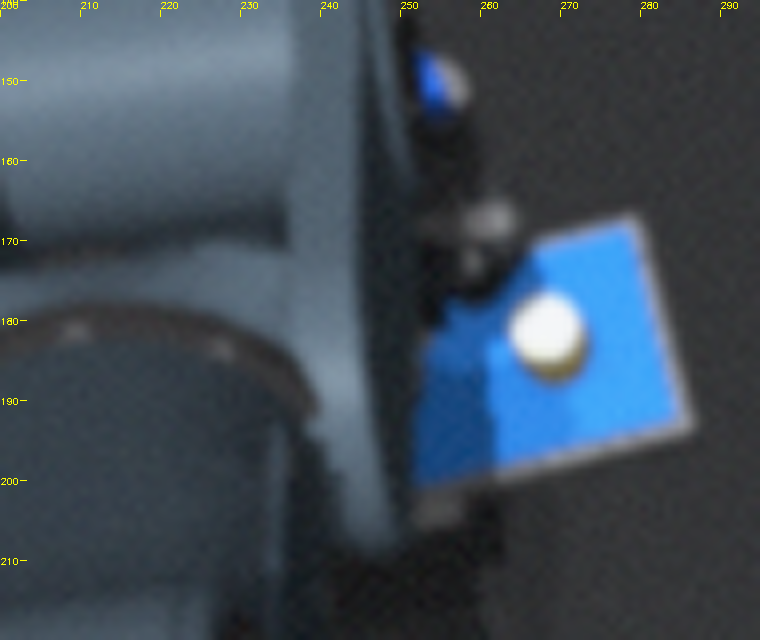

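The finger tips straddle the handle: tips near (343,207) and (358,215), handle at (351,222). Descending.

Emit:
play_rows(deltas=[[-0.003,0.01,0.001,0.001,0.003,0.003],[-0.003,0.025,0.001,0.001,0.003,0.003],[-0.003,0.04,0.001,0.001,0.003,0.003],[-0.003,0.053,0.001,0.001,0.003,0.003],[-0.003,0.059,0.001,0.001,0.003,0.003],[-0.003,0.059,0.001,0.001,0.003,0.003]])

```text
t: 6.0
tcp_pos: [0.55, 0.1794, 0.0659]
tool_rot: [-0.075, 0.703, -0.703, 0.074]
force: [0.2, 0.3, 0.5]
finger_gap: 0.464
```

```bash
python3 - <<'E'
from v import *
s=sense();R0=Ro.from_quat(s["tool_rot"]).as_matrix();print(s["t"],s["tcp_pos"],s["finger_gap"],s["force"],s["ft_torque"])
print(delta(s["tcp_pos"],R0,[.5483,.180,.064],Rtool(np.radians(12.),-1)))
crop("scene",305,170,90,90,6,"g2.png")
E
```

```text
6.0 [0.55003682 0.1794476  0.06589119] 0.46434126469812836 [0.20207126 0.28808062 0.48752593] [-0.03099979 -0.03976797  0.01232669]
(array([ 0.0016,  0.0019, -0.0009]), array([0.0001, 0.0019, 0.0003]))
```

View pics/g2.png

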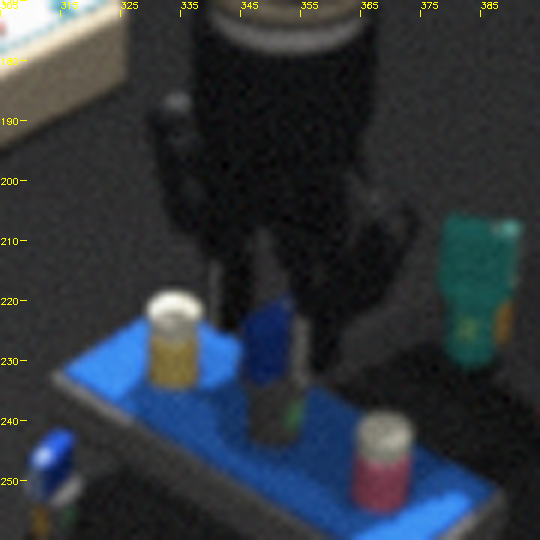

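Emit:
play_rows(deltas=[[0.0015,0.001,-0.0009,0,0,0],[0.0015,0.001,-0.0009,0,0,0],[0.0015,0.001,-0.0009,0,0,0],[0.0015,0.001,-0.0009,0,0,0],[0.0015,0.001,-0.0009,0,0,0],[0.0015,0.001,-0.0009,0,0,0],[0.0015,0.001,-0.0009,0,0,0]], gripper=0, force=70)

```text
t: 6.75
tcp_pos: [0.5488, 0.1807, 0.0662]
tool_rot: [-0.074, 0.703, -0.703, 0.075]
force: [-2.1, 2.5, 5.2]
finger_gap: 0.15
```

Emit:
play_rows(deltas=[[0,-0.004,0,0,0,0],[0,-0.014,0,0,0,0],[0,-0.03,0,0,0,0],[0,-0.055,0,0,0,0],[0,-0.08,0,0,0,0],[0,-0.1,0,0,0,0],[0,-0.11,0,0,0,0],[0,-0.11,0,0,0,0],[0,-0.11,0,0,0,0]])

```text
t: 7.65
tcp_pos: [0.5481, 0.18, 0.1751]
tool_rot: [0.075, -0.703, 0.703, -0.075]
force: [-0.6, 0.2, -1.0]
finger_gap: 0.149
```

```bash
python3 - <<'E'
from v import *
s=sense();R0=Ro.from_quat(s["tool_rot"]).as_matrix();print(s["t"],s["tcp_pos"],s["finger_gap"],s["force"],s["ft_torque"])
print(delta(s["tcp_pos"],R0,[.63,-.1331,.17],Rtool(np.radians(12.4),-1)))
crop("scene",305,150,90,110,5,"g3.png")
E
```

```text
7.65 [0.54808989 0.17995094 0.17514564] 0.1488553596514549 [-0.5812507   0.16066682 -1.00972925] [-0.01977664 -0.02812231 -0.00673552]
(array([-0.0143,  0.0052,  0.3233]), array([-0.0003, -0.0046,  0.0001]))
```

View pics/g3.png

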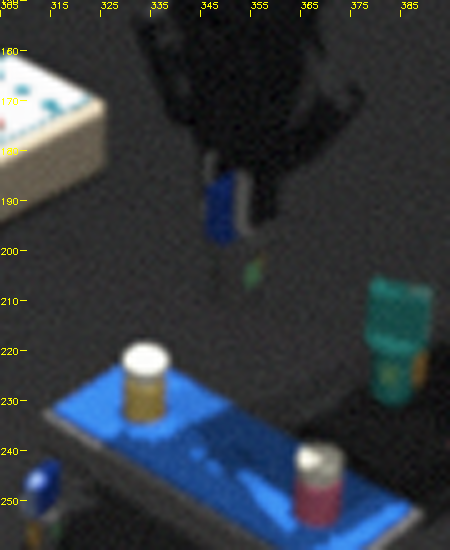

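The standard is out of the case. Carrying it over the well.

Emit:
play_rows(deltas=[[-0.001,0,0.012,0,0,0],[-0.002,0,0.038,0,0,0],[-0.004,0,0.075,0,0,0],[-0.006,0,0.115,0,0,0],[-0.007,0,0.155,0,-0.002,0],[-0.009,0,0.195,0,-0.004,0],[-0.01,0,0.235,0,-0.004,0],[-0.012,0,0.27,0,-0.004,0],[-0.013,0,0.3,0,-0.004,0],[-0.014,0.008,0.316,0,-0.004,0],[-0.0143,0.02,0.3233,0,-0.004,0],[-0.0143,0.03,0.3233,0,-0.004,0]])

```text
t: 8.9
tcp_pos: [0.6297, -0.133, 0.1435]
tool_rot: [-0.076, 0.704, -0.702, 0.075]
force: [-0.0, 0.5, -2.0]
finger_gap: 0.149
```

Emit:
play_rows(deltas=[[0,0,0,0,0,0],[0,0,0,0,0,0],[0,0,0,0,0,0]])

```text
t: 9.2
tcp_pos: [0.6307, -0.1315, 0.1459]
tool_rot: [-0.076, 0.703, -0.703, 0.077]
force: [0.3, 0.2, -1.4]
finger_gap: 0.148
```

```bash
python3 - <<'E'
from v import *
s=sense();R0=Ro.from_quat(s["tool_rot"]).as_matrix();print(s["t"],s["tcp_pos"],s["finger_gap"],s["force"],s["ft_torque"])
print(delta(s["tcp_pos"],R0,[.63,-.1331,.14],Rtool(np.radians(12.4),-1)))
crop("scene",235,130,90,80,8,"w1.png");crop("top",320,110,85,75,8,"w1t.png")
E
```

```text
9.2 [ 0.63066426 -0.13145963  0.14592172] 0.14829873472674238 [ 0.28147553  0.19368595 -1.36270648] [-0.02567272  0.01475164 -0.04071653]
(array([0.001 , 0.0059, 0.0015]), array([ 0.0001,  0.0011, -0.0013]))
```

View pics/w1.png

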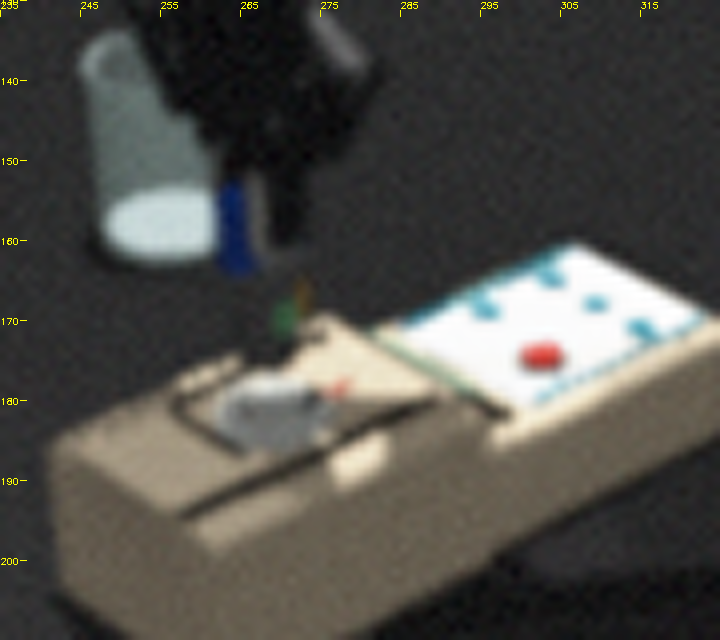

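View pics/w1t.png

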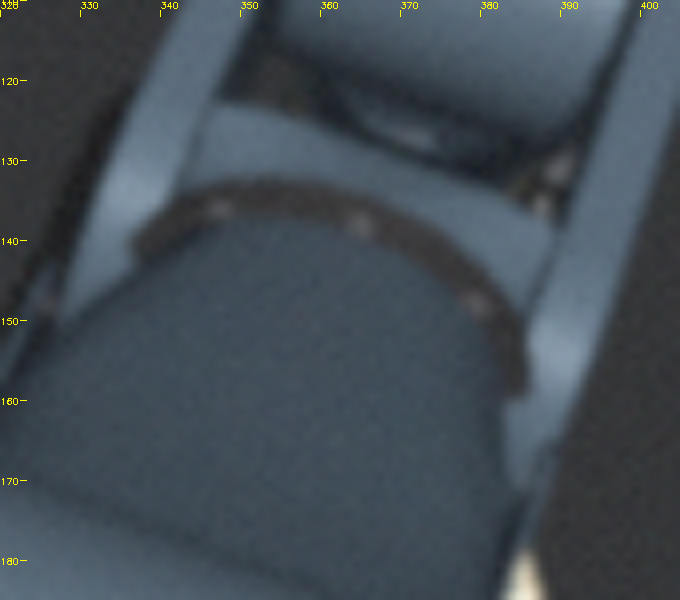

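Only the scene view is useful here: the handle is at (264,158) and the brass key at (272,167), on the keyway side. I'll brighten the crop and overlay the expected outline.

```bash
cat > ov.py <<'E'
from v import *
def ov(f,off,x,y,w,h,k=10,dx=0,dy=0,well=(.63,-.133),draw=True):
    im=np.mean([snapshot("scene")[:,:,::-1].astype(float) for _ in range(3)],0)
    c=cv2.resize(im[y:y+h,x:x+w],None,fx=k,fy=k,interpolation=cv2.INTER_CUBIC)
    c=(255*np.clip(c/255,0,1)**.5).astype(np.uint8)
    s=sense();R0=Ro.from_quat(s["tool_rot"]).as_matrix();xs=-R0[:,0]; xs=xs if xs[0]>0 else -xs
    p=s["tcp_pos"];ax=np.array([xs[0],xs[1],0]);ax/=np.linalg.norm(ax);ay=np.array([-ax[1],ax[0],0]);F=p+ax*dx+ay*dy-[0,0,off]
    def dr(P,col):
        q=((proj("scene",P)-[x,y]+.5)*k-.5).round().astype(int);cv2.polylines(c,[q],False,col,1)
    t=np.linspace(0,2*np.pi,60)[:,None];ring=lambda C,r,z:C+r*np.cos(t)*np.r_[1,0,0]+r*np.sin(t)*np.r_[0,1,0]+[0,0,z]
    if draw:
        dr(ring(F,.0085,0),(0,255,0));dr(ring(F,.012,.005),(0,255,0));dr(ring(F,.018,.040),(0,255,255));dr(ring(F,.018,.045),(0,255,255))
        dr(np.array([F-ax*.017+ay*sg*.0035+[0,0,z] for sg,z in((1,.014),(1,.04),(-1,.04),(-1,.014),(1,.014))]),(0,128,255))
        dr(np.array([F+ax*a*.017+ay*b*.007+[0,0,z] for a,b,z in((1,1,.045),(1,1,.075),(-1,1,.075),(-1,1,.045),(1,1,.045))]),(255,0,255))
        W=np.r_[well,.074];dr(ring(W,.013,0),(0,0,255));dr(ring(W,.0225,0),(255,255,0))
    cv2.imwrite("pics/"+f,c);print(s["tcp_pos"],s["force"])
E
python3 - <<'E'
from ov import *
ov("w2.png",.050,240,140,60,55); ov("w2b.png",.050,240,140,60,55,draw=False)
E
```

```text
[ 0.63086262 -0.13246684  0.14624737] [ 0.24695215  0.26601106 -0.69818813]
[ 0.63069632 -0.13274967  0.14595451] [ 0.01033193  0.56376304 -0.82299978]
```

View pics/w2.png

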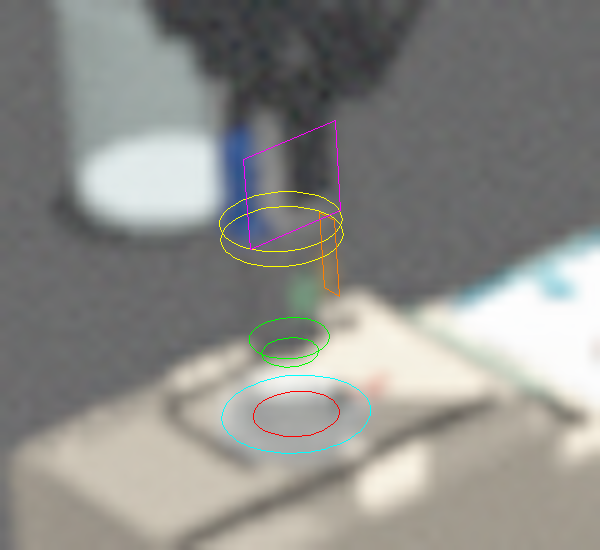

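View pics/w2b.png

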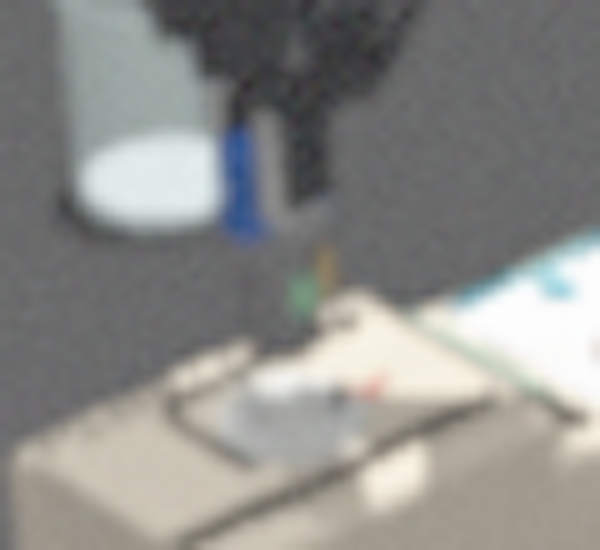

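The overlay agrees with the picture to about 1 mm: handle end, flange, and key at (272,167). Lowering the nose into the bore while watching the force.

Emit:
play_rows(deltas=[[0.0006,0.005,0.0004,0,0,0],[0.0006,0.013,0.0004,0,0,0],[0.0006,0.02,0.0004,0,0,0],[0.0006,0.024,0.0004,0,0,0],[0.0006,0.026,0.0004,0,0,0],[0.0006,0.028,0.0004,0,0,0],[0.0006,0.028,0.0004,0,0,0]])

```text
t: 10.3
tcp_pos: [0.6301, -0.1333, 0.1174]
tool_rot: [-0.076, 0.703, -0.703, 0.076]
force: [-0.7, 0.6, -1.4]
finger_gap: 0.151
```

```bash
python3 - <<'E'
from ov import *
ov("w3.png",.050,240,140,60,55); s=sense();print(s["ft_torque"])
E
```

```text
[ 0.63034169 -0.13336172  0.11796591] [-0.61700994 -0.59244182 -1.56877909]
[0.02747844 0.00154169 0.00399678]
```

View pics/w3.png

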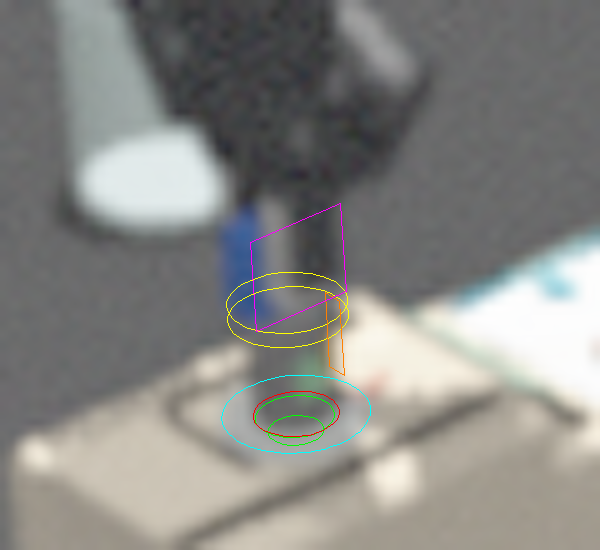

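Emit:
play_rows(deltas=[[0,0.002,0,0,0,0],[0,0.004,0,0,0,0],[0,0.006,0,0,0,0],[0,0.007,0,0,0,0],[0,0.007,0,0,0,0]])

```text
t: 10.95
tcp_pos: [0.63, -0.1332, 0.1104]
tool_rot: [-0.076, 0.703, -0.703, 0.076]
force: [-0.9, -0.0, -0.5]
finger_gap: 0.149
```

The nose is in the bore without contact. Next is the key level.

Emit:
play_rows(deltas=[[0,0.001,0,0,0,0],[0,0.002,0,0,0,0],[0,0.003,0,0,0,0],[0,0.004,0,0,0,0],[0,0.004,0,0,0,0]])

```text
t: 11.45
tcp_pos: [0.63, -0.1333, 0.1065]
tool_rot: [-0.076, 0.703, -0.703, 0.076]
force: [-0.5, -0.6, -0.8]
finger_gap: 0.148
```

Emit:
play_rows(deltas=[[0,0.001,0,0,0,0],[0,0.002,0,0,0,0],[0,0.003,0,0,0,0],[0,0.004,0,0,0,0],[0,0.005,0,0,0,0],[0,0.005,0,0,0,0]])

```text
t: 12.05
tcp_pos: [0.63, -0.1332, 0.1015]
tool_rot: [-0.076, 0.703, -0.703, 0.076]
force: [-0.5, 0.5, -0.9]
finger_gap: 0.146
```

```bash
python3 - <<'E'
from ov import *
ov("w4.png",.050,240,140,60,55); s=sense();print(s["ft_torque"])
E
```

```text
[ 0.63016224 -0.13329037  0.10170161] [ 0.7618988  -0.61365094 -1.12765664]
[ 0.05051954 -0.02815042 -0.00845711]
```

View pics/w4.png

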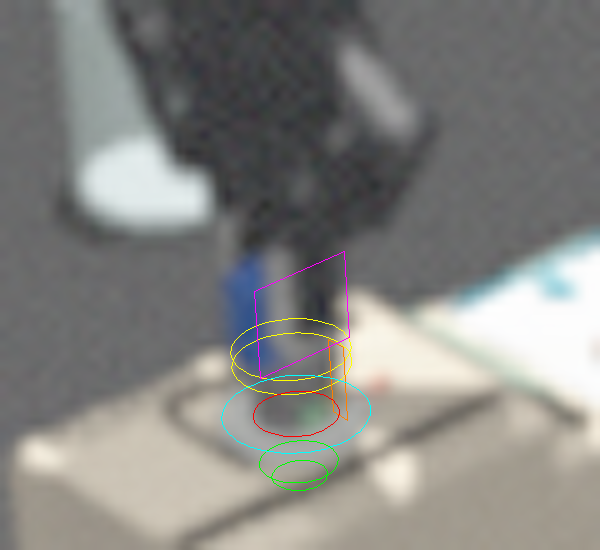

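The key is below the collar with no contact force. Continuing onto the spring plate.

Emit:
play_rows(deltas=[[0,0.002,0,0,0,0],[0,0.004,0,0,0,0],[0,0.006,0,0,0,0],[0,0.008,0,0,0,0],[0,0.01,0,0,0,0],[0,0.011,0,0,0,0],[0,0.011,0,0,0,0]])

```text
t: 12.9
tcp_pos: [0.6302, -0.1333, 0.0909]
tool_rot: [-0.076, 0.703, -0.703, 0.077]
force: [0.1, 0.8, 2.7]
finger_gap: 0.146
```

Emit:
play_rows(deltas=[[0,0.001,0,0,0,0],[0,0.002,0,0,0,0],[0,0.003,0,0,0,0],[0,0.004,0,0,0,0],[0,0.005,0,0,0,0],[0,0.005,0,0,0,0]])

```text
t: 13.5
tcp_pos: [0.6302, -0.1332, 0.0856]
tool_rot: [-0.076, 0.703, -0.703, 0.077]
force: [-1.4, 0.7, 4.3]
finger_gap: 0.148
```

Emit:
play_rows(deltas=[[0,0.001,0,0,0,0],[0,0.002,0,0,0,0],[0,0.002,0,0,0,0]])

```text
t: 13.8
tcp_pos: [0.6302, -0.1333, 0.0843]
tool_rot: [-0.076, 0.703, -0.703, 0.077]
force: [-1.9, 1.3, 7.5]
finger_gap: 0.153
```

Emit:
play_rows(deltas=[[0,0.0005,0,0,0,0],[0,0.001,0,0,0,0],[0,0.0015,0,0,0,0],[0,0.0015,0,0,0,0]])

```text
t: 14.2
tcp_pos: [0.6302, -0.1332, 0.0842]
tool_rot: [0.076, -0.703, 0.703, -0.077]
force: [-4.3, 1.8, 14.2]
finger_gap: 0.151
```

```bash
python3 - <<'E'
from ov import *
ov("w5.png",.050,240,140,60,55,draw=False); s=sense();print(s["ft_torque"],s["finger_gap"])
E
```

```text
[ 0.63025172 -0.13323654  0.08425056] [-4.0107389   1.2789434  13.67150086]
[ 0.336787    0.85056738 -0.0495191 ] 0.14641256095827074
```

View pics/w5.png

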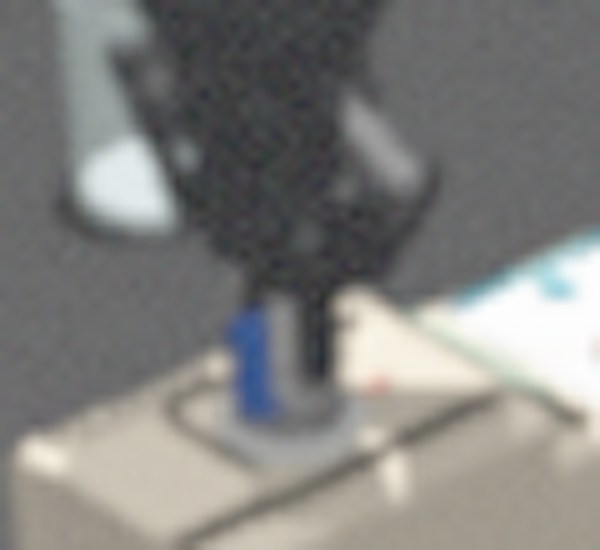

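Emit:
play_rows(deltas=[[0,0,0,0,0,0],[0,0,0,0,0,0],[0,0,0,0,0,0],[0,0,0,0,0,0],[0,0,0,0,0,0]])

```text
t: 14.85
tcp_pos: [0.6302, -0.1332, 0.0842]
tool_rot: [0.076, -0.703, 0.703, -0.077]
force: [-5.0, 2.0, 15.0]
finger_gap: 0.148
```

```bash
python3 - <<'E'
from v import *
cv2.imwrite("pics/end.png",snapshot("scene")[:,:,::-1])
E
```

```text
(no output)
```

View pics/end.png

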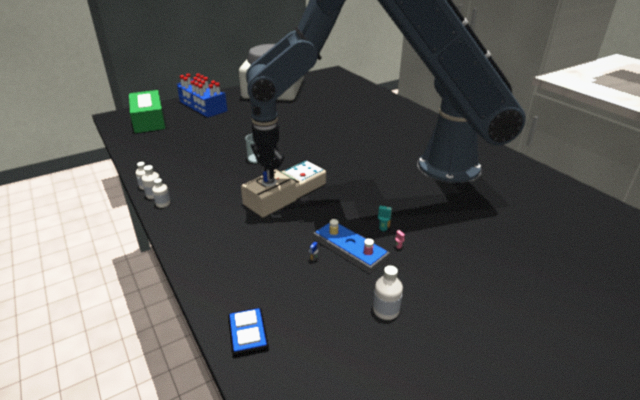

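The vials (334,228 and 369,246), the bottle and the beaker are in place, and the standard is seated at about (268,182). The push is steady at 15 N, so I'm handing in.

```bash
python3 -c "
from station import *
print(sign_off())"
```

```text
the job is handed in; nothing more can be done
None
```

The job is handed in at about 15 s of the 51 s allowed, with the arm still holding the standard pressed down in the well.

- **Power button:** I pressed it until it stopped, with the finger tips at z = 0.055 m and 16 N. A picture after release shows it up again.
- **Standard:** I took the blue-handled standard from the middle hole of the case. Its key was already lined up with the keyway to within a degree or so, and it went in with no contact force, so only a fraction of a degree of turning was needed.
- **Seating:** The push met the spring plate's force, then a hard stop at tool height 0.0842 m, against 0.084 m expected. The force rose from 7.5 to 14 N with almost no further movement. Over the next half second it read 15 N, with the grip set at 70 N.
- **Last picture:** The flange is on the collar, and the vials, bottle and beaker are where they were.

No check disagreed beyond 1–3 mm of camera and pose noise. The seating has a small sideways force of about 5 N, and the top camera could not see the well because the arm blocked it, so the fit was confirmed only by the scene camera, force and height.

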